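# Sweep the spilled charcoal into the scoop

## Task

Three cold lumps of charcoal have spilled on the table in front of the charcoal scoop. With the fingertips, sweep all three gently along the table top, over the front lip and into the scoop, until each lies wholly inside it; do not pick them up, pinch them or press hard on them, for charcoal crumbles. The scoop is to stay where it lies, and leave the bottle, the mug, the plate of rice-cake skewers and the fire tongs alone.

Things in the scene. Friction and masses are not known exactly. Their poses are not given: they have to be found in the camera images.
- scoop: Loose steel charcoal scoop like a dustpan, 0.9 kg, flat on the table. Origin: centre of the pan's underside. Its x axis points out of the open mouth, away from the handle; z up. Pan 200 mm long (x -100 to +100) and 200 wide, walls 3 mm thick: back wall (x = -100) 55 mm high, sides 45 mm, falling to 22 mm near the mouth. A handle runs 205 mm back from the back wall
- scoop_lip (a point): middle of the scoop's front lip, 100 mm ahead of the scoop's origin, at table height. Lip about 1 mm thick, bevelled up over 25 mm to the pan's floor, so that pushed lumps slide in. The mouth faces world +y, turned up to 0.3 rad either way
- coal_a_mid (a point): first charcoal lump, black, loose, faceted, flat-bottomed, about 45 x 40 mm and 30 mm high, 22 g or so; this point is its centre, half-way up
- coal_b_mid (a point): second charcoal lump, about 46 x 42 mm and 27 mm high, 22 g or so; this point is its centre, half-way up
- coal_c_mid (a point): third charcoal lump, about 44 x 38 mm and 29 mm high, 22 g or so; this point is its centre, half-way up
- bottle: dark sauce bottle with red cap, upright, 58 mm across, 150 mm high; origin at the centre of its foot. Bystander
- mug: blue mug, 76 mm across, 80 mm high, handle at its +y side; origin at the centre of its foot. Bystander
- plate: white plate, 180 mm across, with three skewers of white rice cakes on it, 40 mm high in all, skewer ends reaching 105 mm from the centre along its +x; origin at the centre of its foot. Bystander
- tongs: steel fire tongs lying flat, 315 mm long along their own x, 50 mm wide, 11 mm high; origin at the middle, on the table. Bystander
- scoop_floor (a point): middle of the pan's floor, on its upper face, 3 mm above the table
- coal_a: the same lump as point coal_a_mid; origin at the centre of its flat underside
- coal_b: the same lump as point coal_b_mid; origin at the centre of its flat underside
- coal_c: the same lump as point coal_c_mid; origin at the centre of its flat underside

How it is judged:
By the outcome, as a careful person would: the job done as asked, in the order asked, and still so for the second after the job is handed in, with the robot touching nothing.
It also fails if it takes over 72 s, if anything falls off the work surface, if the arm or the gripper's body presses on something with over 40 N, if the wrist force passes 120 N, or if a joint passes its speed limit or range.

## Robot

A 6-joint arm with a two-finger parallel gripper is mounted at the origin on the work surface. World frame = base frame: x ahead of the robot, y to its left, z up, the work surface at z = 0. Lengths are in m, angles in rad, forces in N, time in s.
With the tool pointing down it reaches from about 0.25 to 0.725 m from the base axis. Payload 4 kg.
Tool frame: the origin (TCP) lies between the finger pads; the fingertips stand 17 mm ahead of it and the grasp point (between the pads) lies 2 mm behind it; x points along the fingers, y is the direction in which the jaws open and shut, and the axes are right-handed (so a half turn about x gives the same grasp; the last joint's range is limited). The gripper opens to 85 mm and grips with 20 to 120 N. Pads are 22 mm wide; open, the fingers measure 114 mm over their backs; the gripper's body (76 mm by 85 mm) begins 54 mm behind the grasp point. The pads swing forward as they close: fully open they stand 13 mm farther back than shut.
Start: joints at [-1.183, 0.241, 0.005, 1.335, 0, 1.571], TCP at [0.189, -0.463, 0.217] pointing down, gripper open.
Joint ranges: [-2.72, 2.72], [-1.05, 1.87], [-1.09, 1.28], [-1.99, 2.15], [-1.42, 1.44], [-3.14, 3.14]. Speed limits (rad/s): [2.79, 2.79, 3.14, 3.14, 3.14, 3.14].

## Interface

Orientations are given as a rotation vector (axis times angle).
In Python, from plant import bot, viewer, workorder gives the robot as it stands.
- The arm moves only by the tool apply_moves, never from a script. Its argument "rows" is a list of rows, each an object of numbers: "dx", "dy", "dz": the shift along the tool's x, y, z in mm; "ax", "ay", "az": the turn, a rotation vector about the tool's x, y, z in degrees. In form: [{"dx": .., "dy": .., "dz": .., "ax": .., "ay": .., "az": ..}, ...]. A call has 1 to 20 rows; each row is the pose to reach, as a shift and turn from the pose commanded when the call began, along the tool's axes at that moment; what a row does not reach only later rows make up. A row lasts 1/12 s, in which the tool goes at most 41.7 mm and 7.16 degrees, less where a joint would pass 70% of its speed; a pose out of reach is approached as far as the arm can. A call with a gripper value outside its range is refused whole. "hand" is the finger opening in mm, from 0 to 85.4, set as the call begins (left out, the last holds). The fingers move at their own pace and stop on an object; "squeeze" is the grip in N (left out, the last holds). Time passes only in rows, so rows that repeat a pose let the fingers close. It gives the time, the measured TCP pose, the force and the opening at its end, in the units of the state.
- bot.read_state(): the state, without advancing time (a new reading comes with each control period).
- viewer.read_camera(name): name is "scene" or "top" or "wrist"; returns the picture (480x640x3 uint8, red, green, blue); there is no depth.
- viewer.camera_model(name): a dict with "fx", "fy", "cx", "cy" (pixels), "eye" and "attitude" of the camera in the world. Camera axes: x right, y down, z forward; pixel columns grow to the right and rows downward; lengths in m; the calibration is good to about 2 mm. A picture is of the moment at which its call begins: read the wrist's pose just before it. camera_model takes no time and is no camera call; for the wrist camera it gives the pose at the moment of the call.
- workorder.job_done(): hands the job in, once; it reports no verdict.
The state is a dict: "t": time; "q": joint angles; "dq": joint speeds; "joint_efforts": joint torques, N m; "tool_pos": TCP position; "ee_rot": TCP orientation; "wrist_force": force on the tool from outside, world axes, zero at the start; "moment": the same for the moment, N m; "opening": finger opening in m.
Only numpy, scipy, OpenCV 4.12 (cv2) and the standard library are available. Lean on these libraries where they do the work, as an engineer would, in place of code of your own. Each camera call takes 0.05 s, during which the arm holds its last target. There are 200 camera calls.

## Working session

There is one attempt and no reset: what is moved stays moved. The work goes in short steps, Python scripts to look and compute and a tool call to move; the robot and the scene stay as the last step left them, time stands still between calls to the robot, and variables do not carry over. Pictures are saved under pics/ and viewed, about 8 in all and at most 12, crops included, and the job is handed in when it is done.

Besides the shell and the picture viewer there is one more tool, called as name(argument=value, ...) on one line, values as JSON. apply_moves: Moves the arm, as the interface text tells. Its arguments: {"type":"object","properties":{"rows":{"type":"array","items":{"type":"object","properties":{"dx":{"type":"number"},"dy":{"type":"number"},"dz":{"type":"number"},"ax":{"type":"number"},"ay":{"type":"number"},"az":{"type":"number"}}}},"hand":{"type":"number"},"squeeze":{"type":"number"}},"required":["rows"]}

```bash
mkdir -p pics; cat > h.py <<'E'
from plant import bot, viewer, workorder
import numpy as np, cv2
from scipy.spatial.transform import Rotation as R
def snap(n,f):
    m=viewer.camera_model(n); im=viewer.read_camera(n); cv2.imwrite('pics/'+f,im[:,:,::-1]); return m,im
def att(m):
    a=np.array(m['attitude'],float)
    return a if a.shape==(3,3) else (R.from_rotvec(a).as_matrix() if a.size==3 else R.from_quat(a).as_matrix())
def px2w(m,u,v,z):
    d=att(m)@np.array([(u-m['cx'])/m['fx'],(v-m['cy'])/m['fy'],1]); e=np.array(m['eye']); return e+d*(z-e[2])/d[2]
def w2px(m,p):
    c=att(m).T@(np.array(p)-m['eye']); return m['fx']*c[0]/c[2]+m['cx'],m['fy']*c[1]/c[2]+m['cy']
E
python3 - <<'E'
from h import *
s=bot.read_state(); print(s)
for n in('top','scene'):
    m,_=snap(n,n+'1.png'); print(n,m)
E
```

```text
{'t': 0.0, 'q': array([-1.18300917e+00,  2.41424054e-01,  3.72413868e-03,  1.33517038e+00,
       -1.28150060e-05,  1.57080633e+00]), 'dq': array([ 4.35065402e-04,  3.62004612e-04,  1.60956677e-04, -1.99320143e-03,
        1.59231683e-03,  9.32269095e-05]), 'joint_efforts': array([-2.86354325e-04, -3.72315466e+01,  2.52410352e+01,  1.69544492e-02,
        7.97164148e-05,  7.49036406e-07]), 'tool_pos': array([ 0.18882074, -0.4622736 ,  0.2161074 ]), 'ee_rot': array([ 2.00928633,  0.39669838, -2.01013056]), 'wrist_force': array([-0.21563715,  0.19835513,  0.22925609]), 'moment': array([ 0.03058883, -0.02595288, -0.03335947]), 'opening': 0.08555819878603528}
top {'fx': 513.1569052693366, 'fy': 513.1569052693366, 'cx': 314.72746438906717, 'cy': 239.3527813238758, 'eye': array([0.45621283, 0.12503779, 0.92628873]), 'attitude': array([-2.17648993,  2.14936355, -0.09787331])}
scene {'fx': 460.74121562060276, 'fy': 460.74121562060276, 'cx': 324.0033732789122, 'cy': 234.00103957396223, 'eye': array([ 0.90004483, -0.49250696,  0.51089008]), 'attitude': array([-2.1143909 , -0.56884776,  0.30462421])}
```

View pics/top1.png

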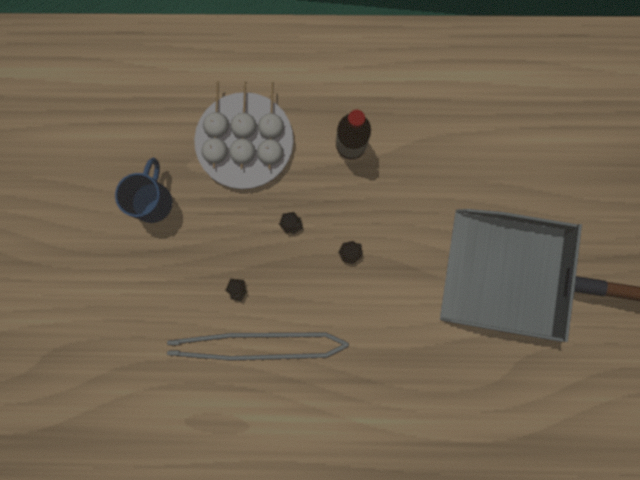

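View pics/scene1.png

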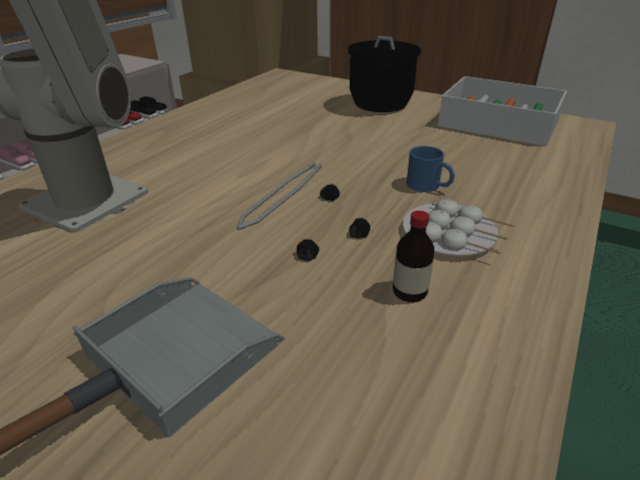

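The top view shows coals at about (291,222), (351,252) and (236,289). The scoop mouth corners are (458,211) and (442,321), the tongs run from (170,347) to (348,345), the bottle foot is near (352,152), the plate is at (244,141) and the mug at (145,200). In the scene view the coals are at (359,228), (307,249) and (330,192).

```bash
python3 - <<'E'
from h import *
T=viewer.camera_model('top');S=viewer.camera_model('scene')
def tri(a,b):
    P=[]
    A=[];B=[]
    for m,(u,v) in((T,a),(S,b)):
        d=att(m)@np.array([(u-m['cx'])/m['fx'],(v-m['cy'])/m['fy'],1]);d/=np.linalg.norm(d)
        M=np.eye(3)-np.outer(d,d);A.append(M);B.append(M@m['eye'])
    return np.linalg.solve(sum(A),sum(B))
for n,a,b in(('P',(291,222.5),(359,228.5)),('Q',(350.5,252),(307.5,249.5)),('R',(236,289),(330,193))):
    print(n,tri(a,b).round(4),px2w(T,*a,.015).round(4))
for n,u,v,z in(('mouthL',458,211,.02),('mouthR',442,321,.02),('backL',579,225,.045),('backR',565,340,.045),('tongs tip',348,345,.008),('tongs upper',330,334,.008),('tongs end',170,341,.008),('tongs end2',170,354,.008),('bottle foot',352,148,.0),('plate bottom edge',244,188,.01),('plate right',293,141,.01)):
    print(n,px2w(T,u,v,z).round(4))
print('lipcorner scene tri',tri((458,211),(281,338)).round(4))
im=cv2.imread('pics/top1.png'); c=im[190:350,210:600]; cv2.imwrite('pics/c1.png',cv2.resize(c,None,fx=2,fy=2,interpolation=cv2.INTER_CUBIC))
m=(im[195:310,215:375].max(2)<45).astype(np.uint8)
for s in cv2.connectedComponentsWithStats(m)[2:]: print(s)
E
```

```text
P [0.5817 0.1807 0.0129] [0.5798 0.1797 0.015 ]
Q [0.5302 0.0739 0.0118] [0.5281 0.0728 0.015 ]
R [0.4618 0.2769 0.0109] [0.4599 0.275  0.015 ]
mouthL [ 0.6032 -0.1177  0.02  ]
mouthR [ 0.4091 -0.0869  0.02  ]
backL [ 0.5771 -0.3182  0.045 ]
backR [ 0.3816 -0.2871  0.045 ]
tongs tip [0.3644 0.0758 0.008 ]
tongs upper [0.3831 0.1077 0.008 ]
tongs end [0.3669 0.3905 0.008 ]
tongs end2 [0.3443 0.3895 0.008 ]
bottle foot [0.7219 0.0703 0.    ]
plate bottom edge [0.6427 0.2665 0.01  ]
plate right [0.7311 0.179  0.01  ]
lipcorner scene tri [ 0.6068 -0.1211  0.0043]
[[    0     0   160   115 17874]
 [   66    18    21    20   177]
 [   77    23     1     1     1]
 [   75    27     1     1     1]
 [   73    28     1     1     1]
 [   75    29     1     1     1]
 [  125    47    21    21   198]
 [  139    55     2     1     2]
 [   12    85    19    20   143]
 [   17   102     2     1     2]]
[[ 79.37411883  56.99183171]
 [ 76.07344633  28.08474576]
 [ 77.          23.        ]
 [ 75.          27.        ]
 [ 73.          28.        ]
 [ 75.          29.        ]
 [135.41414141  57.5       ]
 [139.5         55.        ]
 [ 22.20979021  93.36363636]
 [ 17.5        102.        ]]
```

View pics/c1.png

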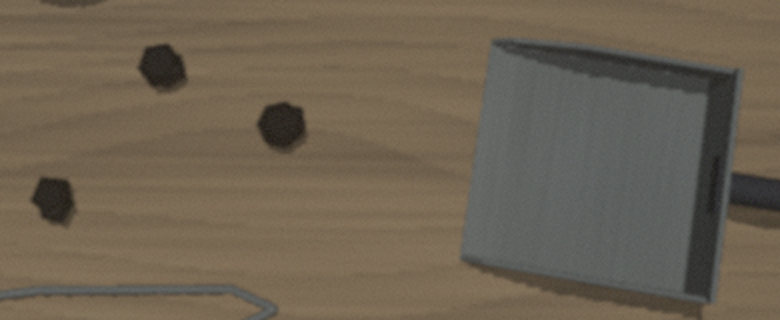

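The crop confirms the three coals, and the scoop mouth edge runs from crop (492,40) to (463,262). Next I work out the moves in tool axes.

```bash
cat >> h.py <<'E'
O=np.array([.491,-.202]); e=np.array([.157,.988]); e/=np.linalg.norm(e); l=np.array([e[1],-e[0]])
sc=lambda p:((np.array(p)[:2]-O)@e,(np.array(p)[:2]-O)@l)
wd=lambda E,L:O+E*e+L*l
def plan(E,L,z,phi=None,base=None):
    """shift (mm) and turn (deg) from current pose; phi = deg turn of jaw axis from l (world ccw)"""
    s=bot.read_state(); A=R.from_rotvec(s['ee_rot']); M=A.as_matrix(); p=np.r_[wd(E,L),z]
    d=M.T@(p-s['tool_pos'])*1e3; t=np.zeros(3)
    if phi is not None:
        y=R.from_euler('z',phi,degrees=True).apply(np.r_[l,0])
        if y@M[:,1]<0:y=-y
        x=np.array([0,0,-1.]);D=np.c_[x,y,np.cross(x,y)]
        t=np.degrees((A.inv()*R.from_matrix(D)).as_rotvec())
    print((E,L,z),'d',d.round(1),'turn',t.round(1),'world',p.round(3)); return d
E
python3 - <<'E'
from h import *
print(R.from_rotvec(bot.read_state()['ee_rot']).as_matrix().round(3))
for p in([.5808,.180],[.529,.073],[.461,.276]):print(np.round(sc(p),4))
plan(.345,0,.21,0)
E
```

```text
[[-0.001  0.378 -0.926]
 [ 0.002 -0.926 -0.378]
 [-1.    -0.002  0.   ]]
[0.3914 0.0287]
[ 0.2776 -0.0056]
[ 0.4674 -0.1046]
(0.345, 0, 0.21) d [   7.  -421.7 -557.1] turn [-58.8  -0.1   0.1] world [0.545 0.139 0.21 ]
```

apply_moves(rows=[{"dy": -42,"dz": -55,"ax": -6},{"dy": -84,"dz": -111,"ax": -12},{"dy": -126,"dz": -167,"ax": -18},{"dy": -168,"dz": -223,"ax": -24},{"dy": -210,"dz": -279,"ax": -30},{"dy": -253,"dz": -334,"ax": -36},{"dy": -295,"dz": -390,"ax": -42},{"dy": -337,"dz": -446,"ax": -48},{"dy": -380,"dz": -502,"ax": -54},{"dy": -422,"dz": -557,"ax": -58.8},{"dy": -422,"dz": -557,"ax": -58.8},{"dy": -422,"dz": -557,"ax": -58.8},{"dy": -422,"dz": -557,"ax": -58.8},{"dy": -422,"dz": -557,"ax": -58.8},{"dy": -422,"dz": -557,"ax": -58.8},{"dy": -422,"dz": -557,"ax": -58.8},{"dy": -422,"dz": -557,"ax": -58.8},{"dy": -422,"dz": -557,"ax": -58.8},{"dy": -422,"dz": -557,"ax": -58.8},{"dy": -422,"dz": -557,"ax": -58.8}], hand=22)

```text
invalid input
```

```bash
python3 - <<'E'
from h import *
m,_=snap('wrist','w1.png'); s=bot.read_state(); print(s['t'],s['tool_pos'],s['opening'])
print(R.from_rotvec(s['ee_rot']).as_matrix().round(3))
plan(.335,-.005,.21,0);plan(.335,-.005,.04,0);plan(.335,-.005,.028,0)
for p in([.5808,.180,.015],[.529,.073,.015],[.461,.276,.015]):print(np.round(w2px(m,p)))
E
```

```text
0.15 [ 0.18888677 -0.4624288   0.21632571] 0.08528974993892356
[[-0.001  0.378 -0.926]
 [ 0.001 -0.926 -0.378]
 [-1.    -0.002 -0.   ]]
(0.335, -0.005, 0.21) d [   7.  -415.8 -547.7] turn [-58.8  -0.    0.1] world [0.539 0.13  0.21 ]
(0.335, -0.005, 0.04) d [ 177.  -415.6 -547.7] turn [-58.8  -0.    0.1] world [0.539 0.13  0.04 ]
(0.335, -0.005, 0.028) d [ 189.  -415.6 -547.7] turn [-58.8  -0.    0.1] world [0.539 0.13  0.028]
[-496. -895.]
[-261. -613.]
[-621. -651.]
```

View pics/w1.png

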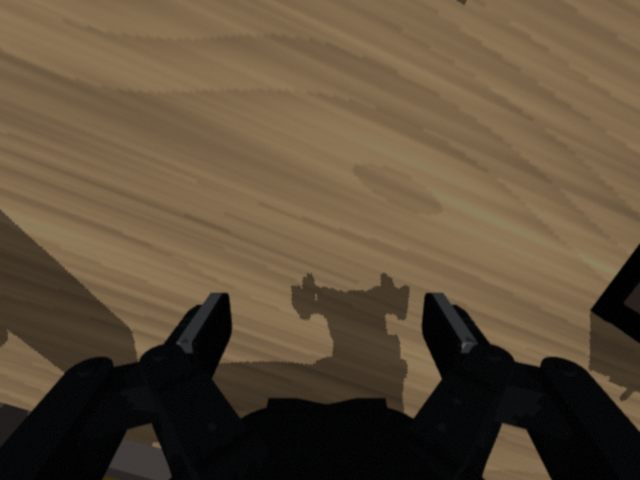

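The move was refused, so the arm is still at its start. This picture only shows the open fingers, with pads at (215,320) and (440,320). I'll resend with every field given.

apply_moves(rows=[{"dx": 0,"dy": -42,"dz": -55,"ax": -6,"ay": 0,"az": 0},{"dx": 0,"dy": -84,"dz": -111,"ax": -12,"ay": 0,"az": 0},{"dx": 0,"dy": -126,"dz": -167,"ax": -18,"ay": 0,"az": 0},{"dx": 0,"dy": -168,"dz": -223,"ax": -24,"ay": 0,"az": 0},{"dx": 0,"dy": -210,"dz": -279,"ax": -30,"ay": 0,"az": 0},{"dx": 0,"dy": -253,"dz": -334,"ax": -36,"ay": 0,"az": 0},{"dx": 0,"dy": -295,"dz": -390,"ax": -42,"ay": 0,"az": 0},{"dx": 0,"dy": -337,"dz": -446,"ax": -48,"ay": 0,"az": 0},{"dx": 0,"dy": -380,"dz": -502,"ax": -54,"ay": 0,"az": 0},{"dx": 7,"dy": -416,"dz": -548,"ax": -58.8,"ay": 0,"az": 0},{"dx": 7,"dy": -416,"dz": -548,"ax": -58.8,"ay": 0,"az": 0},{"dx": 7,"dy": -416,"dz": -548,"ax": -58.8,"ay": 0,"az": 0},{"dx": 7,"dy": -416,"dz": -548,"ax": -58.8,"ay": 0,"az": 0},{"dx": 7,"dy": -416,"dz": -548,"ax": -58.8,"ay": 0,"az": 0},{"dx": 7,"dy": -416,"dz": -548,"ax": -58.8,"ay": 0,"az": 0},{"dx": 7,"dy": -416,"dz": -548,"ax": -58.8,"ay": 0,"az": 0},{"dx": 7,"dy": -416,"dz": -548,"ax": -58.8,"ay": 0,"az": 0},{"dx": 7,"dy": -416,"dz": -548,"ax": -58.8,"ay": 0,"az": 0},{"dx": 7,"dy": -416,"dz": -548,"ax": -58.8,"ay": 0,"az": 0},{"dx": 7,"dy": -416,"dz": -548,"ax": -58.8,"ay": 0,"az": 0}], hand=22, squeeze=20)

```text
t: 1.82
tool_pos: [0.5384, 0.129, 0.2095]
ee_rot: [1.322, 1.131, -1.325]
wrist_force: [-0.0, -0.1, 0.6]
opening: 0.0221
```

```bash
python3 - <<'E'
from h import *
m,_=snap('wrist','w2.png'); s=bot.read_state(); print(s['t'],s['tool_pos'],s['opening'],m['eye'])
print(R.from_rotvec(s['ee_rot']).as_matrix().round(3))
plan(.335,-.005,.04,0);plan(.335,-.005,.028,0)
for p in([.5808,.180,.015],[.529,.073,.015],[.461,.276,.015]):print(np.round(w2px(m,p)))
E
```

```text
1.8667 [0.53836413 0.12851542 0.20980652] 0.02201424596964655 [0.55103176 0.20710865 0.36780855]
[[-0.001  0.988 -0.157]
 [-0.001 -0.157 -0.988]
 [-1.    -0.001  0.001]]
(0.335, -0.005, 0.04) d [169.8   0.3  -1.3] turn [-0.   0.   0.1] world [0.539 0.13  0.04 ]
(0.335, -0.005, 0.028) d [181.8   0.3  -1.3] turn [-0.   0.   0.1] world [0.539 0.13  0.028]
[359. 145.]
[326. 248.]
[223.  64.]
```

View pics/w2.png

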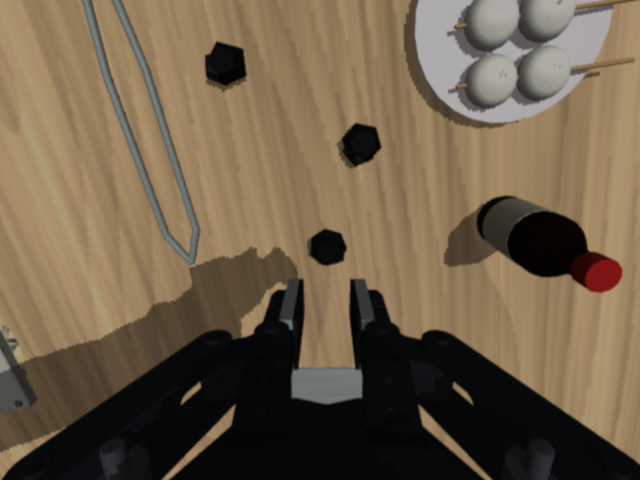

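The predicted coal pixels match the picture within 2 px: coals at (327,247), (361,144) and (225,64). Tool +z is the push direction. Next I descend in two steps, watching the force.

```bash
python3 - <<'E'
from h import *
m=viewer.camera_model('wrist'); s=bot.read_state(); M=R.from_rotvec(s['ee_rot']).as_matrix()
for h in(0,5,10,15,20): print(h,[np.round(w2px(m,s['tool_pos']+M@np.array([h,y,z])/1e3),0) for y,z in((-11,-11),(11,-11),(11,11))])
E
```

```text
0 [array([305., 261.]), array([347., 261.]), array([347., 299.])]
5 [array([305., 258.]), array([347., 258.]), array([346., 295.])]
10 [array([306., 254.]), array([346., 254.]), array([346., 290.])]
15 [array([307., 251.]), array([346., 251.]), array([345., 286.])]
20 [array([307., 248.]), array([345., 248.]), array([345., 282.])]
```

apply_moves(rows=[{"dx": 35,"dy": 0,"dz": 0,"ax": 0,"ay": 0,"az": 0},{"dx": 70,"dy": 0,"dz": 0,"ax": 0,"ay": 0,"az": 0},{"dx": 105,"dy": 0,"dz": 0,"ax": 0,"ay": 0,"az": 0},{"dx": 140,"dy": 0,"dz": 0,"ax": 0,"ay": 0,"az": 0},{"dx": 155,"dy": 0,"dz": 0,"ax": 0,"ay": 0,"az": 0},{"dx": 165,"dy": 0,"dz": 0,"ax": 0,"ay": 0,"az": 0},{"dx": 170,"dy": 0,"dz": 0,"ax": 0,"ay": 0,"az": 0},{"dx": 170,"dy": 0,"dz": 0,"ax": 0,"ay": 0,"az": 0},{"dx": 170,"dy": 0,"dz": 0,"ax": 0,"ay": 0,"az": 0}])

```text
t: 2.62
tool_pos: [0.5401, 0.1292, 0.0414]
ee_rot: [1.326, 1.129, -1.322]
wrist_force: [0.3, 0.7, 0.3]
opening: 0.0221
```

```bash
python3 - <<'E'
from h import *
m,im=snap('scene','s2.png'); s=bot.read_state(); print(s['tool_pos'],s['wrist_force'])
M=R.from_rotvec(s['ee_rot']).as_matrix()
for h in(5,10,15,20): print(h,[np.round(w2px(m,s['tool_pos']+M@np.array([h,y,z])/1e3),0)*1 for y,z in((-18,0),(18,0))])
u,v=map(int,w2px(m,s['tool_pos']));print(u,v)
c=im[max(v-60,0):v+60,max(u-80,0):u+80];cv2.imwrite('pics/s2c.png',cv2.resize(c[:,:,::-1],None,fx=5,fy=5,interpolation=cv2.INTER_CUBIC))
E
```

```text
[0.54048118 0.1294741  0.04175829] [0.72358    0.69826329 0.09621312]
5 [array([319., 222.]), array([334., 228.])]
10 [array([319., 224.]), array([334., 231.])]
15 [array([319., 226.]), array([334., 233.])]
20 [array([319., 228.]), array([334., 235.])]
326 222
```

View pics/s2c.png

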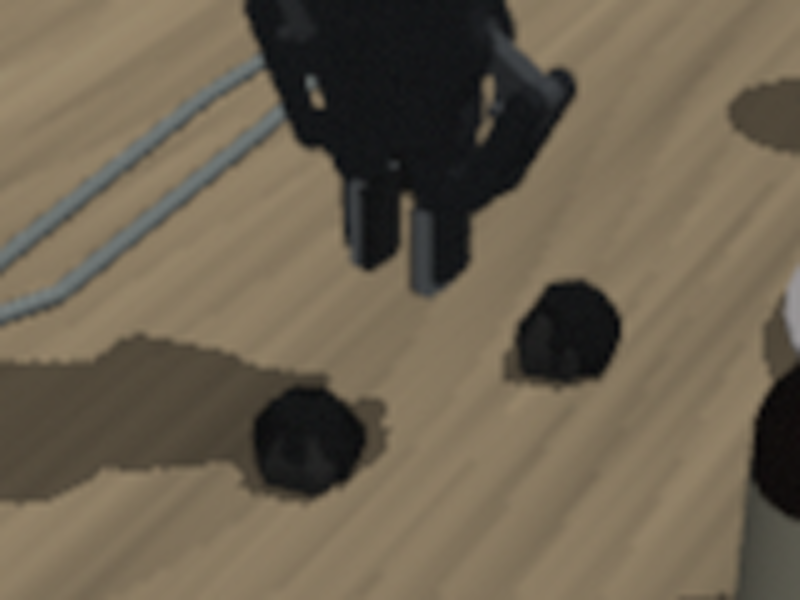

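Picture 6 (crop) shows the fingertips at about (370,270) and (427,295), clear of the coals at (308,440) and (568,332). The tips look higher than the stated 17 mm ahead of the TCP, so I'll find table contact by feel in small steps.

apply_moves(rows=[{"dx": 5,"dy": 0,"dz": 0,"ax": 0,"ay": 0,"az": 0},{"dx": 10,"dy": 0,"dz": 0,"ax": 0,"ay": 0,"az": 0},{"dx": 15,"dy": 0,"dz": 0,"ax": 0,"ay": 0,"az": 0},{"dx": 15,"dy": 0,"dz": 0,"ax": 0,"ay": 0,"az": 0},{"dx": 15,"dy": 0,"dz": 0,"ax": 0,"ay": 0,"az": 0}])

```text
t: 3.08
tool_pos: [0.5386, 0.1294, 0.0245]
ee_rot: [1.323, 1.132, -1.325]
wrist_force: [0.7, 0.3, 0.6]
opening: 0.0217
```

```bash
python3 - <<'E'
from h import *
m,im=snap('scene','s3.png'); s=bot.read_state(); print(s['tool_pos'],s['wrist_force'])
u,v=map(int,w2px(m,s['tool_pos']));print(u,v)
M=R.from_rotvec(s['ee_rot']).as_matrix()
for h in(-10,0,10,17): print(h,[(np.round(w2px(m,s['tool_pos']+M@np.array([h,y,z])/1e3),1)-[u-40,v-25])*10 for y,z in((-11,11),(11,11),(17,11))])
c=im[v-25:v+35,u-40:u+40];cv2.imwrite('pics/s3c.png',cv2.resize(c[:,:,::-1],None,fx=10,fy=10,interpolation=cv2.INTER_CUBIC))
E
```

```text
[0.53884655 0.12948958 0.024746  ] [-0.41395764 -0.1828406   0.66533326]
325 230
-10 [array([324., 213.]), array([416., 254.]), array([441., 266.])]
0 [array([325., 257.]), array([416., 299.]), array([441., 310.])]
10 [array([325., 301.]), array([416., 343.]), array([441., 354.])]
17 [array([326., 331.]), array([416., 373.]), array([441., 385.])]
```

View pics/s3c.png

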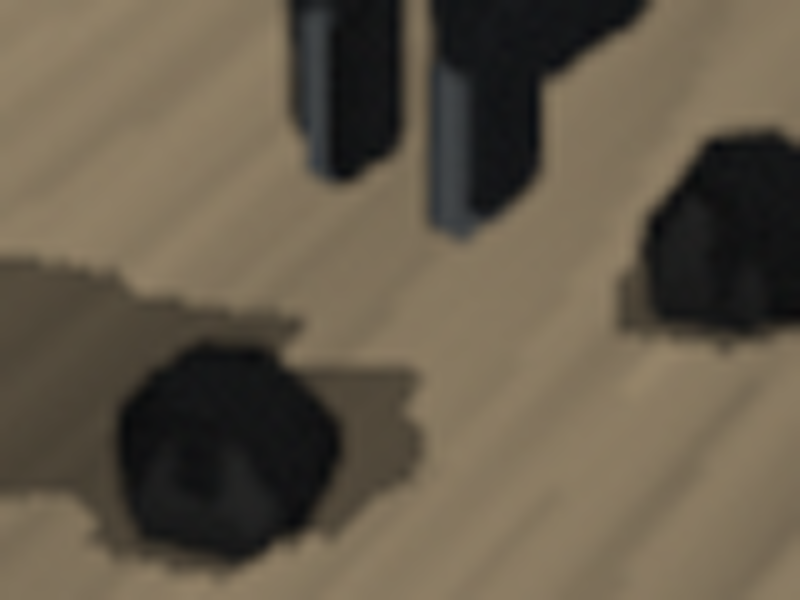

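The scene crop shows the tip corners at (345,180) and (430,230), well above the table with the shadow detached: about 30 mm higher than stated. I'll keep descending by feel.

apply_moves(rows=[{"dx": 5,"dy": 0,"dz": 0,"ax": 0,"ay": 0,"az": 0},{"dx": 10,"dy": 0,"dz": 0,"ax": 0,"ay": 0,"az": 0},{"dx": 12,"dy": 0,"dz": 0,"ax": 0,"ay": 0,"az": 0},{"dx": 12,"dy": 0,"dz": 0,"ax": 0,"ay": 0,"az": 0}])

```text
t: 3.47
tool_pos: [0.5383, 0.1293, 0.012]
ee_rot: [1.322, 1.132, -1.325]
wrist_force: [0.0, -1.0, 0.1]
opening: 0.0218
```

apply_moves(rows=[{"dx": 3,"dy": 0,"dz": 0,"ax": 0,"ay": 0,"az": 0},{"dx": 6,"dy": 0,"dz": 0,"ax": 0,"ay": 0,"az": 0},{"dx": 6,"dy": 0,"dz": 0,"ax": 0,"ay": 0,"az": 0}])

```text
t: 3.72
tool_pos: [0.5386, 0.1293, 0.0063]
ee_rot: [1.323, 1.131, -1.325]
wrist_force: [-0.6, 0.5, -0.7]
opening: 0.0221
```

```bash
python3 - <<'E'
from h import *
m,im=snap('scene','s4.png'); s=bot.read_state(); print(s['tool_pos'],s['wrist_force'],s['q'],s['t'])
u,v=325,230
c=im[v-25:v+35,u-40:u+40];cv2.imwrite('pics/s4c.png',cv2.resize(c[:,:,::-1],None,fx=10,fy=10,interpolation=cv2.INTER_CUBIC))
E
```

```text
[0.53876401 0.12935798 0.00661452] [ 0.55268763 -0.1939109  -0.45544993] [ 2.35619648e-01  5.23767442e-01 -1.63250806e-01  8.84558460e-01
  3.69465208e-05  1.96325126e+00] 3.7667
```

View pics/s4c.png

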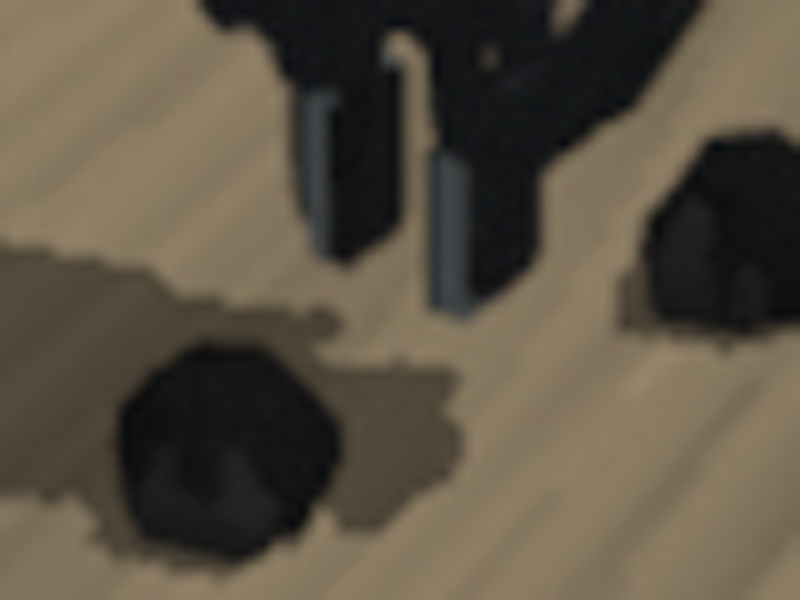

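The crop shows the tips at (345,265) and (430,315), still about 20 mm above the table. The wrist and scene views agree that the tips sit about 16 mm behind the reported TCP. I go down further, checking the force.

apply_moves(rows=[{"dx": 4,"dy": 0,"dz": 0,"ax": 0,"ay": 0,"az": 0},{"dx": 8,"dy": 0,"dz": 0,"ax": 0,"ay": 0,"az": 0},{"dx": 10,"dy": 0,"dz": 0,"ax": 0,"ay": 0,"az": 0},{"dx": 10,"dy": 0,"dz": 0,"ax": 0,"ay": 0,"az": 0}])

```text
t: 4.1
tool_pos: [0.5385, 0.1293, -0.0038]
ee_rot: [1.323, 1.132, -1.325]
wrist_force: [-0.1, -0.2, 1.2]
opening: 0.0222
```

apply_moves(rows=[{"dx": 2,"dy": 0,"dz": 0,"ax": 0,"ay": 0,"az": 0},{"dx": 4,"dy": 0,"dz": 0,"ax": 0,"ay": 0,"az": 0},{"dx": 4,"dy": 0,"dz": 0,"ax": 0,"ay": 0,"az": 0}])

```text
t: 4.35
tool_pos: [0.5388, 0.1294, -0.0074]
ee_rot: [1.323, 1.131, -1.324]
wrist_force: [0.1, -0.3, 0.4]
opening: 0.022
```

apply_moves(rows=[{"dx": 2,"dy": 0,"dz": 0,"ax": 0,"ay": 0,"az": 0},{"dx": 4,"dy": 0,"dz": 0,"ax": 0,"ay": 0,"az": 0},{"dx": 4,"dy": 0,"dz": 0,"ax": 0,"ay": 0,"az": 0}])

```text
t: 4.6
tool_pos: [0.5388, 0.1294, -0.0114]
ee_rot: [1.323, 1.131, -1.324]
wrist_force: [-0.1, -0.2, 0.0]
opening: 0.022
```

```bash
python3 - <<'E'
from h import *
m,im=snap('scene','s5.png'); s=bot.read_state(); print(s['tool_pos'],s['wrist_force'],s['t'])
u,v=325,230
c=im[v-35:v+45,u-55:u+55];cv2.imwrite('pics/s5c.png',cv2.resize(c[:,:,::-1],None,fx=7,fy=7,interpolation=cv2.INTER_CUBIC))
E
```

```text
[ 0.5388412   0.12939747 -0.01125123] [-0.19970328  0.1356142  -0.03142795] 4.65
```

View pics/s5c.png

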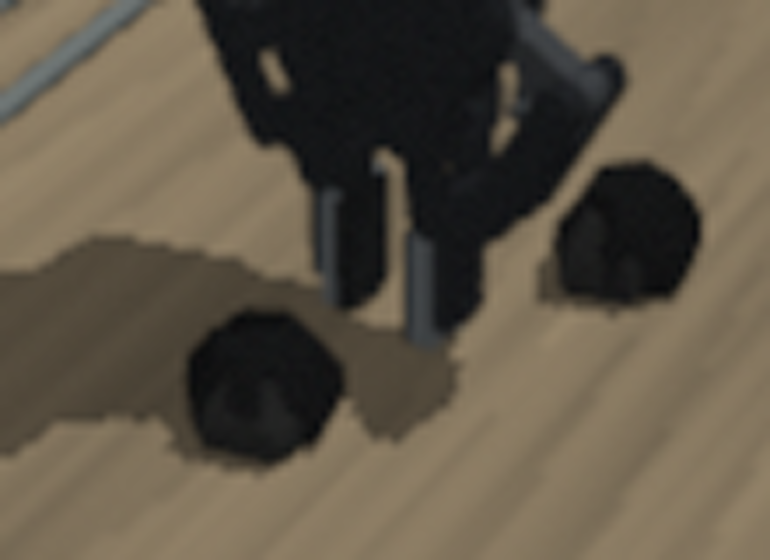

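The crop shows the tips at about (345,300) and (420,345), now just above the table with shadow meeting fingers, and no contact force. I raise 4 mm and sweep coal Q straight at the scoop.

apply_moves(rows=[{"dx": -4,"dy": 0,"dz": 4,"ax": 0,"ay": 0,"az": 0},{"dx": -4,"dy": 0,"dz": 14,"ax": 0,"ay": 0,"az": 0},{"dx": -4,"dy": 0,"dz": 24,"ax": 0,"ay": 0,"az": 0},{"dx": -4,"dy": 0,"dz": 34,"ax": 0,"ay": 0,"az": 0},{"dx": -4,"dy": 0,"dz": 44,"ax": 0,"ay": 0,"az": 0},{"dx": -4,"dy": 0,"dz": 54,"ax": 0,"ay": 0,"az": 0},{"dx": -4,"dy": 0,"dz": 64,"ax": 0,"ay": 0,"az": 0},{"dx": -4,"dy": 0,"dz": 74,"ax": 0,"ay": 0,"az": 0},{"dx": -4,"dy": 0,"dz": 84,"ax": 0,"ay": 0,"az": 0},{"dx": -4,"dy": 0,"dz": 94,"ax": 0,"ay": 0,"az": 0},{"dx": -4,"dy": 0,"dz": 104,"ax": 0,"ay": 0,"az": 0},{"dx": -4,"dy": 0,"dz": 114,"ax": 0,"ay": 0,"az": 0},{"dx": -4,"dy": 0,"dz": 124,"ax": 0,"ay": 0,"az": 0},{"dx": -4,"dy": 0,"dz": 134,"ax": 0,"ay": 0,"az": 0},{"dx": -4,"dy": 0,"dz": 142,"ax": 0,"ay": 0,"az": 0},{"dx": -4,"dy": 0,"dz": 148,"ax": 0,"ay": 0,"az": 0},{"dx": -4,"dy": 0,"dz": 152,"ax": 0,"ay": 0,"az": 0},{"dx": -4,"dy": 0,"dz": 152,"ax": 0,"ay": 0,"az": 0}])

```text
t: 6.15
tool_pos: [0.5152, -0.0215, -0.007]
ee_rot: [1.324, 1.13, -1.325]
wrist_force: [-0.2, -0.8, -0.8]
opening: 0.0219
```

```bash
cat >> h.py <<'E'
def state(f=None):
    s=bot.read_state(); print('t',s['t'],s['tool_pos'].round(4),'sc',np.round(sc(s['tool_pos']),4),'F',s['wrist_force'].round(1))
    if f: return snap('top',f)
def pair(f,k=3):
    """top+scene crops side by side, top first"""
    T,a=snap('top','t_'+f); S,b=snap('scene','s_'+f)
    im=np.hstack([cv2.resize(a[180:360,200:600],(800,360)),]); b=cv2.resize(b[90:470,60:480],(265,240)) 
E
python3 - <<'E'
from h import *
m,im=state('t2.png')
b=snap('scene','s6.png')[1]
x=np.vstack([cv2.resize(im[190:350,220:590],(800,346)),cv2.resize(b[180:300,200:577],(800,254))])
cv2.imwrite('pics/v2.png',x[:,:,::-1])
plan(-.02,-.005,-.004,0)
E
```

```text
t 6.15 [ 0.5152 -0.0215 -0.007 ] sc [ 0.1821 -0.0044] F [-0.2 -0.8 -0.8]
(-0.02, -0.005, -0.004) d [ -3.   -0.8 202.9] turn [ 0. -0. -0.] world [ 0.483 -0.221 -0.004]
```

View pics/v2.png

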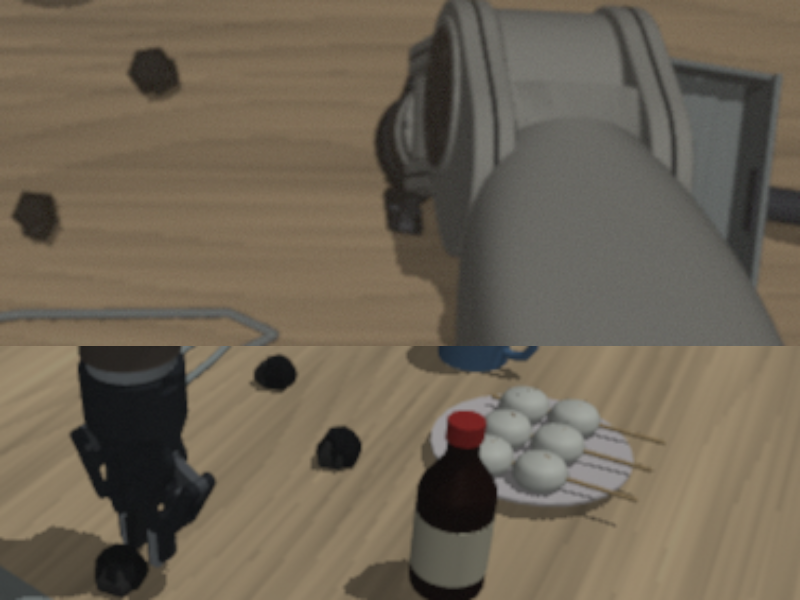

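The picture shows coal Q directly before the fingertips at (120,570), with the two others unmoved at top (153,72) and (37,215).

```bash
python3 - <<'E'
from h import *
S=viewer.camera_model('scene')
print(np.round(sc(px2w(S,256.5,285.8,.014)),4))
E
```

```text
[ 0.1499 -0.0005]
```

apply_moves(rows=[{"dx": -1,"dy": 0,"dz": 6,"ax": 0,"ay": 0,"az": 0},{"dx": -2,"dy": 0,"dz": 16,"ax": 0,"ay": 0,"az": 0},{"dx": -3,"dy": 0,"dz": 27,"ax": 0,"ay": 0,"az": 0},{"dx": -3,"dy": 0,"dz": 38,"ax": 0,"ay": 0,"az": 0},{"dx": -3,"dy": 0,"dz": 49,"ax": 0,"ay": 0,"az": 0},{"dx": -3,"dy": 0,"dz": 60,"ax": 0,"ay": 0,"az": 0},{"dx": -3,"dy": 0,"dz": 72,"ax": 0,"ay": 0,"az": 0},{"dx": -3,"dy": 0,"dz": 84,"ax": 0,"ay": 0,"az": 0},{"dx": -3,"dy": 0,"dz": 96,"ax": 0,"ay": 0,"az": 0},{"dx": -3,"dy": 0,"dz": 108,"ax": 0,"ay": 0,"az": 0},{"dx": -3,"dy": 0,"dz": 120,"ax": 0,"ay": 0,"az": 0},{"dx": -3,"dy": 0,"dz": 132,"ax": 0,"ay": 0,"az": 0},{"dx": -3,"dy": 0,"dz": 144,"ax": 0,"ay": 0,"az": 0},{"dx": -3,"dy": 0,"dz": 156,"ax": 0,"ay": 0,"az": 0},{"dx": -3,"dy": 0,"dz": 168,"ax": 0,"ay": 0,"az": 0},{"dx": -3,"dy": 0,"dz": 180,"ax": 0,"ay": 0,"az": 0},{"dx": -3,"dy": 0,"dz": 190,"ax": 0,"ay": 0,"az": 0},{"dx": -3,"dy": 0,"dz": 197,"ax": 0,"ay": 0,"az": 0},{"dx": -3,"dy": 0,"dz": 200,"ax": 0,"ay": 0,"az": 0},{"dx": -3,"dy": 0,"dz": 200,"ax": 0,"ay": 0,"az": 0}])

```text
t: 7.92
tool_pos: [0.484, -0.2189, -0.004]
ee_rot: [1.325, 1.13, -1.324]
wrist_force: [-0.8, 0.4, 0.2]
opening: 0.022
```

apply_moves(rows=[{"dx": 0,"dy": 0,"dz": -10,"ax": 0,"ay": 0,"az": 0},{"dx": -35,"dy": 0,"dz": -12,"ax": 0,"ay": 0,"az": 0},{"dx": -75,"dy": 0,"dz": -12,"ax": 0,"ay": 0,"az": 0},{"dx": -115,"dy": 0,"dz": -12,"ax": 0,"ay": 0,"az": 0},{"dx": -130,"dy": 3,"dz": -46,"ax": 0,"ay": 0,"az": 0},{"dx": -130,"dy": 6,"dz": -86,"ax": 0,"ay": 0,"az": 0},{"dx": -130,"dy": 9,"dz": -126,"ax": 0,"ay": 0,"az": 0},{"dx": -130,"dy": 12,"dz": -166,"ax": 0,"ay": 0,"az": 0},{"dx": -130,"dy": 15,"dz": -206,"ax": 0,"ay": 0,"az": 0},{"dx": -130,"dy": 18,"dz": -246,"ax": 0,"ay": 0,"az": 0},{"dx": -130,"dy": 21,"dz": -286,"ax": 0,"ay": 0,"az": 0},{"dx": -130,"dy": 24,"dz": -326,"ax": 0,"ay": 0,"az": 0},{"dx": -130,"dy": 27,"dz": -366,"ax": 0,"ay": 0,"az": 0},{"dx": -130,"dy": 30,"dz": -406,"ax": 0,"ay": 0,"az": 0},{"dx": -130,"dy": 30,"dz": -446,"ax": 0,"ay": 0,"az": 0},{"dx": -130,"dy": 30,"dz": -463,"ax": 0,"ay": 0,"az": 0},{"dx": -130,"dy": 30,"dz": -463,"ax": 0,"ay": 0,"az": 0},{"dx": -130,"dy": 30,"dz": -463,"ax": 0,"ay": 0,"az": 0},{"dx": -130,"dy": 30,"dz": -463,"ax": 0,"ay": 0,"az": 0}])

```text
t: 9.5
tool_pos: [0.585, 0.2346, 0.1256]
ee_rot: [1.322, 1.132, -1.324]
wrist_force: [-0.9, -0.3, -0.8]
opening: 0.0218
```

```bash
cat >> h.py <<'E'
def coals(im,m,thr=45):
    g=(im.max(2)<thr).astype(np.uint8); n,_,st,ce=cv2.connectedComponentsWithStats(g)
    for s,c in zip(st[1:],ce[1:]):
        if 100<s[4]<500 and max(s[2:4])<30: p=px2w(m,*c,.015); print(c.round(1),s[2:],'sc',np.round(sc(p),4))
E
python3 - <<'E'
from h import *
m,im=state('t3.png'); coals(im,m)
plan(.445,.026,-.007,0)
E
```

```text
t 9.5 [0.585  0.2346 0.1256] sc [0.4459 0.0243] F [-0.9 -0.3 -0.8]
[292.6 222.1] [ 19  20 206] sc [0.3882 0.0291]
[533.1 283.1] [ 23  23 407] sc [-0.0485 -0.0063]
(0.445, 0.026, -0.007) d [132.8   1.4   0.2] turn [0. 0. 0.] world [ 0.587  0.233 -0.007]
```

Coal Q lies at E −0.049 in the scoop. Now I lower the tips behind P and sweep it.

apply_moves(rows=[{"dx": 35,"dy": 1,"dz": 0,"ax": 0,"ay": 0,"az": 0},{"dx": 70,"dy": 1,"dz": 0,"ax": 0,"ay": 0,"az": 0},{"dx": 100,"dy": 1,"dz": 0,"ax": 0,"ay": 0,"az": 0},{"dx": 120,"dy": 1,"dz": 0,"ax": 0,"ay": 0,"az": 0},{"dx": 130,"dy": 1,"dz": 0,"ax": 0,"ay": 0,"az": 0},{"dx": 133,"dy": 1,"dz": 0,"ax": 0,"ay": 0,"az": 0},{"dx": 133,"dy": 1,"dz": 0,"ax": 0,"ay": 0,"az": 0}])

```text
t: 10.13
tool_pos: [0.587, 0.2333, -0.007]
ee_rot: [1.324, 1.13, -1.325]
wrist_force: [-0.3, 0.1, 0.3]
opening: 0.022
```

apply_moves(rows=[{"dx": 0,"dy": 0,"dz": 6,"ax": 0,"ay": 0,"az": 0},{"dx": 0,"dy": 1,"dz": 16,"ax": 0,"ay": 0,"az": 0},{"dx": 0,"dy": 2,"dz": 26,"ax": 0,"ay": 0,"az": 0},{"dx": 0,"dy": 2.5,"dz": 37,"ax": 0,"ay": 0,"az": 0},{"dx": 0,"dy": 3,"dz": 48,"ax": 0,"ay": 0,"az": 0},{"dx": 0,"dy": 4,"dz": 59,"ax": 0,"ay": 0,"az": 0},{"dx": 0,"dy": 5,"dz": 70,"ax": 0,"ay": 0,"az": 0},{"dx": 0,"dy": 5.5,"dz": 81,"ax": 0,"ay": 0,"az": 0},{"dx": 0,"dy": 6.5,"dz": 92,"ax": 0,"ay": 0,"az": 0},{"dx": 0,"dy": 7,"dz": 103,"ax": 0,"ay": 0,"az": 0},{"dx": 0,"dy": 8,"dz": 114,"ax": 0,"ay": 0,"az": 0},{"dx": 0,"dy": 8.5,"dz": 125,"ax": 0,"ay": 0,"az": 0},{"dx": 0,"dy": 9.5,"dz": 136,"ax": 0,"ay": 0,"az": 0},{"dx": 0,"dy": 10,"dz": 147,"ax": 0,"ay": 0,"az": 0},{"dx": 0,"dy": 11,"dz": 158,"ax": 0,"ay": 0,"az": 0},{"dx": 0,"dy": 12,"dz": 169,"ax": 0,"ay": 0,"az": 0},{"dx": 0,"dy": 12.5,"dz": 180,"ax": 0,"ay": 0,"az": 0},{"dx": 0,"dy": 13,"dz": 190,"ax": 0,"ay": 0,"az": 0},{"dx": 0,"dy": 14,"dz": 198,"ax": 0,"ay": 0,"az": 0},{"dx": 0,"dy": 14,"dz": 200,"ax": 0,"ay": 0,"az": 0}])

```text
t: 11.8
tool_pos: [0.5695, 0.0329, -0.007]
ee_rot: [1.325, 1.13, -1.325]
wrist_force: [-0.3, -0.2, -0.4]
opening: 0.0224
```

```bash
python3 - <<'E'
from h import *
m,im=state(); 
E
python3 - <<'E'
from h import *
s=bot.read_state();print(sc(s['tool_pos']),s['wrist_force'])
m,im=snap('scene','s7.png')
p=s['tool_pos']; M=R.from_rotvec(s['ee_rot']).as_matrix(); q=p+M@np.array([0,0,.033]); q[2]=.015
u,v=map(int,w2px(m,q)); print(u,v)
# coal darkness map around predicted spot
g=im[v-24:v+24:2,u-40:u+40:2].max(2)
for r in g: print(''.join('#' if a<25 else '+' if a<45 else '.' for a in r))
E
```

```text
t 11.8 [ 0.5695  0.0329 -0.007 ] sc [0.2443 0.0407] F [-0.3 -0.2 -0.4]
(np.float64(0.24433976122926954), np.float64(0.04069266290861113)) [-0.28946274 -0.22763733 -0.37215933]
300 276
.......................###+.###+++#+###+
......................+###+.####+#####+.
......................+###+.#++#+####...
......................+###+.+#+#++##....
......................+###+..+#+###.....
......................+###+...+##+......
.....................++###....++##......
...................######.....+###......
..................+######.....###+......
.................+########....+##.......
................+##########...+#........
................#+##########............
................#++#########............
................++##########............
................++#########.............
................+++#++####+.............
................++##++####..............
.................++#+##++...............
........................................
........................................
........................................
........................................
........................................
........................................Traceback (most recent call last):
  File "<stdin>", line 2, in <module>
TypeError: cannot unpack non-iterable NoneType object
```

```bash
python3 - <<'E'
from h import *
S=viewer.camera_model('scene')
print(np.round(sc(px2w(S,304,277,.014)),4))
plan(.045,.055,-.004)
E
```

```text
[0.2157 0.0452]
(0.045, 0.055, -0.004) d [ -3.   14.5 199.7] turn [0. 0. 0.] world [ 0.552 -0.166 -0.004]
```

apply_moves(rows=[{"dx": 0,"dy": 0,"dz": 6,"ax": 0,"ay": 0,"az": 0},{"dx": 0,"dy": 1,"dz": 16,"ax": 0,"ay": 0,"az": 0},{"dx": -1,"dy": 1.5,"dz": 27,"ax": 0,"ay": 0,"az": 0},{"dx": -2,"dy": 2,"dz": 38,"ax": 0,"ay": 0,"az": 0},{"dx": -3,"dy": 2.5,"dz": 49,"ax": 0,"ay": 0,"az": 0},{"dx": -3,"dy": 3,"dz": 60,"ax": 0,"ay": 0,"az": 0},{"dx": -3,"dy": 3.5,"dz": 71,"ax": 0,"ay": 0,"az": 0},{"dx": -3,"dy": 4,"dz": 82,"ax": 0,"ay": 0,"az": 0},{"dx": -3,"dy": 4.5,"dz": 93,"ax": 0,"ay": 0,"az": 0},{"dx": -3,"dy": 5,"dz": 104,"ax": 0,"ay": 0,"az": 0},{"dx": -3,"dy": 5.5,"dz": 115,"ax": 0,"ay": 0,"az": 0},{"dx": -3,"dy": 6,"dz": 126,"ax": 0,"ay": 0,"az": 0},{"dx": -3,"dy": 6.5,"dz": 137,"ax": 0,"ay": 0,"az": 0},{"dx": -3,"dy": 7,"dz": 148,"ax": 0,"ay": 0,"az": 0},{"dx": -3,"dy": 7.5,"dz": 159,"ax": 0,"ay": 0,"az": 0},{"dx": -3,"dy": 8,"dz": 170,"ax": 0,"ay": 0,"az": 0},{"dx": -3,"dy": 8.5,"dz": 181,"ax": 0,"ay": 0,"az": 0},{"dx": -3,"dy": 9,"dz": 191,"ax": 0,"ay": 0,"az": 0},{"dx": -3,"dy": 9,"dz": 198,"ax": 0,"ay": 0,"az": 0},{"dx": -3,"dy": 9,"dz": 200,"ax": 0,"ay": 0,"az": 0}])

```text
t: 13.52
tool_pos: [0.5471, -0.1659, -0.004]
ee_rot: [1.325, 1.13, -1.325]
wrist_force: [-0.5, 1.0, -1.0]
opening: 0.0218
```

apply_moves(rows=[{"dx": 0,"dy": 0,"dz": -10,"ax": 0,"ay": 0,"az": 0},{"dx": -35,"dy": 0,"dz": -12,"ax": 0,"ay": 0,"az": 0},{"dx": -75,"dy": 0,"dz": -12,"ax": 0,"ay": 0,"az": 0},{"dx": -115,"dy": 0,"dz": -12,"ax": 0,"ay": 0,"az": 0},{"dx": -130,"dy": -10,"dz": -46,"ax": 0,"ay": 0,"az": 0},{"dx": -130,"dy": -25,"dz": -83,"ax": 0,"ay": 0,"az": 0},{"dx": -130,"dy": -40,"dz": -120,"ax": 0,"ay": 0,"az": 0},{"dx": -130,"dy": -55,"dz": -157,"ax": 0,"ay": 0,"az": 0},{"dx": -130,"dy": -70,"dz": -194,"ax": 0,"ay": 0,"az": 0},{"dx": -130,"dy": -85,"dz": -231,"ax": 0,"ay": 0,"az": 0},{"dx": -130,"dy": -100,"dz": -268,"ax": 0,"ay": 0,"az": 0},{"dx": -130,"dy": -115,"dz": -305,"ax": 0,"ay": 0,"az": 0},{"dx": -130,"dy": -130,"dz": -342,"ax": 0,"ay": 0,"az": 0},{"dx": -130,"dy": -145,"dz": -379,"ax": 0,"ay": 0,"az": 0},{"dx": -130,"dy": -155,"dz": -416,"ax": 0,"ay": 0,"az": 0},{"dx": -130,"dy": -164,"dz": -453,"ax": 0,"ay": 0,"az": 0},{"dx": -130,"dy": -164,"dz": -475,"ax": 0,"ay": 0,"az": 0},{"dx": -130,"dy": -164,"dz": -475,"ax": 0,"ay": 0,"az": 0},{"dx": -130,"dy": -164,"dz": -475,"ax": 0,"ay": 0,"az": 0}])

```text
t: 15.1
tool_pos: [0.4581, 0.3324, 0.1256]
ee_rot: [1.32, 1.133, -1.321]
wrist_force: [0.4, -0.2, -0.4]
opening: 0.0216
```

```bash
python3 - <<'E'
from h import *
m,im=state('t4.png'); coals(im,m)
# push dir for R: from (.4674,-.1046) to (.01,-.024)
t=np.array([-.4574,.0806]);t/=np.linalg.norm(t); b=np.array([.4674,-.1046])-.055*t; print(b,np.degrees(np.arctan2(.0806,.4574)))
w=-(t[0]*e+t[1]*l)  # back direction world
print('phi',np.degrees(np.arctan2(w[1],w[0])-np.arctan2(e[1],e[0])))
phi=np.degrees(np.arctan2(w[1],w[0])-np.arctan2(e[1],e[0]))
plan(*b,.12,phi);plan(*b,-.007,phi)
a=cv2.imread('pics/top1.png').astype(int)[200:350,430:640];c=im[200:350,430:640,::-1].astype(int)
d=(abs(a-c).max(2)>40);print('diff px in scoop region',d.sum(), cv2.connectedComponentsWithStats(d.astype(np.uint8))[2][1:][:6])
E
```

```text
t 15.1 [0.4581 0.3324 0.1256] sc [ 0.5226 -0.1163] F [ 0.4 -0.2 -0.4]
[501.4 247.4] [ 22  20 328] sc [0.0148 0.0468]
[533.2 283. ] [ 23  23 391] sc [-0.0485 -0.0062]
[ 0.52156548 -0.11414468] 9.993687300362549
phi 9.993687300362552
(np.float64(0.5215654783526135), np.float64(-0.11414468201840981), 0.12) d [ 5.6  1.9 -0.3] turn [-9.8  0.1  0.1] world [0.46  0.331 0.12 ]
(np.float64(0.5215654783526135), np.float64(-0.11414468201840981), -0.007) d [132.6   2.   -0.4] turn [-9.8  0.1  0.1] world [ 0.46   0.331 -0.007]
diff px in scoop region 822 [[ 60  38  23  22 387]
 [ 91  72  25  23 435]]
```

Both coals are inside and the scoop hasn't moved: the only image changes in that region are the two lumps. Now coal R, with the tool turned 10°.

apply_moves(rows=[{"dx": 30,"dy": 2,"dz": 0,"ax": -5,"ay": 0,"az": 0},{"dx": 65,"dy": 2,"dz": 0,"ax": -9.8,"ay": 0,"az": 0},{"dx": 95,"dy": 2,"dz": 0,"ax": -9.8,"ay": 0,"az": 0},{"dx": 115,"dy": 2,"dz": 0,"ax": -9.8,"ay": 0,"az": 0},{"dx": 127,"dy": 2,"dz": 0,"ax": -9.8,"ay": 0,"az": 0},{"dx": 132.5,"dy": 2,"dz": 0,"ax": -9.8,"ay": 0,"az": 0},{"dx": 132.5,"dy": 2,"dz": 0,"ax": -9.8,"ay": 0,"az": 0},{"dx": 132.5,"dy": 2,"dz": 0,"ax": -9.8,"ay": 0,"az": 0}])

```text
t: 15.82
tool_pos: [0.4618, 0.3295, -0.0059]
ee_rot: [1.2, 1.215, -1.199]
wrist_force: [-0.1, 0.5, 0.5]
opening: 0.0222
```

apply_moves(rows=[{"dx": 0,"dy": 0,"dz": 6,"ax": 0,"ay": 0,"az": 0},{"dx": 0,"dy": 0,"dz": 16,"ax": 0,"ay": 0,"az": 0},{"dx": 0,"dy": 0,"dz": 26,"ax": 0,"ay": 0,"az": 0},{"dx": 0,"dy": 0,"dz": 37,"ax": 0,"ay": 0,"az": 0},{"dx": 0,"dy": 0,"dz": 48,"ax": 0,"ay": 0,"az": 0},{"dx": 0,"dy": 0,"dz": 59,"ax": 0,"ay": 0,"az": 0},{"dx": 0,"dy": 0,"dz": 70,"ax": 0,"ay": 0,"az": 0},{"dx": 0,"dy": 0,"dz": 81,"ax": 0,"ay": 0,"az": 0},{"dx": 0,"dy": 0,"dz": 92,"ax": 0,"ay": 0,"az": 0},{"dx": 0,"dy": 0,"dz": 103,"ax": 0,"ay": 0,"az": 0},{"dx": 0,"dy": 0,"dz": 114,"ax": 0,"ay": 0,"az": 0},{"dx": 0,"dy": 0,"dz": 125,"ax": 0,"ay": 0,"az": 0},{"dx": 0,"dy": 0,"dz": 136,"ax": 0,"ay": 0,"az": 0},{"dx": 0,"dy": 0,"dz": 147,"ax": 0,"ay": 0,"az": 0},{"dx": 0,"dy": 0,"dz": 156,"ax": 0,"ay": 0,"az": 0},{"dx": 0,"dy": 0,"dz": 162,"ax": 0,"ay": 0,"az": 0},{"dx": 0,"dy": 0,"dz": 164,"ax": 0,"ay": 0,"az": 0},{"dx": 0,"dy": 0,"dz": 164,"ax": 0,"ay": 0,"az": 0}])

```text
t: 17.32
tool_pos: [0.4638, 0.1655, -0.0065]
ee_rot: [1.199, 1.216, -1.199]
wrist_force: [1.0, 0.0, 0.1]
opening: 0.0221
```

```bash
cat >> h.py <<'E'
def ahead(f):
    state(); s=bot.read_state(); m,im=snap('scene',f)
    M=R.from_rotvec(s['ee_rot']).as_matrix(); q=s['tool_pos']+M@np.array([0,0,.030]); q[2]=.015
    u,v=map(int,w2px(m,q)); print(u,v)
    for r in im[v-24:v+24:2,u-40:u+40:2].max(2): print(''.join('#' if a<25 else '+' if a<45 else '.' for a in r))
E
python3 - <<'E'
from h import *
ahead('s8.png')
E
```

```text
t 17.3167 [ 0.4638  0.1655 -0.0065] sc [ 0.3587 -0.0845] F [1.  0.  0.1]
294 222
..................#####...++#+++#+++....
...................####+..###+#####.....
...................+.###..+#####+#......
.....................###..+#+##+#.......
.....................###...+###.........
...................+.###....###.........
...................+.###....###.........
...................+.###....###.........
...................+###+....###.........
..................######....+#..........
................+#######....++..........
................#########...............
...............+##########..............
................##########..............
................##########..............
.................#######+...............
...................+###.................
........................................
........................................
........................................
........................................
........................................
........................................
........................................
```

apply_moves(rows=[{"dx": 0,"dy": 0,"dz": 6,"ax": 0,"ay": 0,"az": 0},{"dx": 0,"dy": 0,"dz": 16,"ax": 0,"ay": 0,"az": 0},{"dx": 0,"dy": 0,"dz": 26,"ax": 0,"ay": 0,"az": 0},{"dx": 0,"dy": 0,"dz": 37,"ax": 0,"ay": 0,"az": 0},{"dx": 0,"dy": 0,"dz": 48,"ax": 0,"ay": 0,"az": 0},{"dx": 0,"dy": 0,"dz": 59,"ax": 0,"ay": 0,"az": 0},{"dx": 0,"dy": 0,"dz": 70,"ax": 0,"ay": 0,"az": 0},{"dx": 0,"dy": 0,"dz": 81,"ax": 0,"ay": 0,"az": 0},{"dx": 0,"dy": 0,"dz": 92,"ax": 0,"ay": 0,"az": 0},{"dx": 0,"dy": 0,"dz": 103,"ax": 0,"ay": 0,"az": 0},{"dx": 0,"dy": 0,"dz": 114,"ax": 0,"ay": 0,"az": 0},{"dx": 0,"dy": 0,"dz": 125,"ax": 0,"ay": 0,"az": 0},{"dx": 0,"dy": 0,"dz": 136,"ax": 0,"ay": 0,"az": 0},{"dx": 0,"dy": 0,"dz": 147,"ax": 0,"ay": 0,"az": 0},{"dx": 0,"dy": 0,"dz": 156,"ax": 0,"ay": 0,"az": 0},{"dx": 0,"dy": 0,"dz": 162,"ax": 0,"ay": 0,"az": 0},{"dx": 0,"dy": 0,"dz": 164,"ax": 0,"ay": 0,"az": 0},{"dx": 0,"dy": 0,"dz": 164,"ax": 0,"ay": 0,"az": 0}])

```text
t: 18.87
tool_pos: [0.4662, 0.0016, -0.0065]
ee_rot: [1.199, 1.216, -1.199]
wrist_force: [0.8, 0.5, -0.1]
opening: 0.0217
```

```bash
python3 - <<'E'
from h import *
ahead('s9.png')
E
```

```text
t 18.8667 [ 0.4662  0.0016 -0.0065] sc [ 0.1972 -0.0565] F [ 0.8  0.5 -0.1]
243 267
...................#+####.#+##+##++#+...
.....................####.##+#+####.....
.....................####..###+#+#......
...................+.####..######.......
...................+.####...++#+........
.....................####....+##........
.....................+###....+##........
.....................####....###+.......
..................######.....+##........
.................#######.....##+........
................#########....++.........
...............###########..............
...............###########+.............
...............############.............
...............+###########.............
................+#########..............
................+#######+...............
...................+###.................
........................................
........................................
........................................
........................................
........................................
........................................
```

apply_moves(rows=[{"dx": 0,"dy": 0,"dz": 6,"ax": 0,"ay": 0,"az": 0},{"dx": -1,"dy": 0,"dz": 16,"ax": 0,"ay": 0,"az": 0},{"dx": -2,"dy": 0,"dz": 26,"ax": 0,"ay": 0,"az": 0},{"dx": -3,"dy": 0,"dz": 37,"ax": 0,"ay": 0,"az": 0},{"dx": -3,"dy": 0,"dz": 48,"ax": 0,"ay": 0,"az": 0},{"dx": -3,"dy": 0,"dz": 59,"ax": 0,"ay": 0,"az": 0},{"dx": -3,"dy": 0,"dz": 70,"ax": 0,"ay": 0,"az": 0},{"dx": -3,"dy": 0,"dz": 81,"ax": 0,"ay": 0,"az": 0},{"dx": -3,"dy": 0,"dz": 92,"ax": 0,"ay": 0,"az": 0},{"dx": -3,"dy": 0,"dz": 103,"ax": 0,"ay": 0,"az": 0},{"dx": -3,"dy": 0,"dz": 114,"ax": 0,"ay": 0,"az": 0},{"dx": -3,"dy": 0,"dz": 125,"ax": 0,"ay": 0,"az": 0},{"dx": -3,"dy": 0,"dz": 136,"ax": 0,"ay": 0,"az": 0},{"dx": -3,"dy": 0,"dz": 146,"ax": 0,"ay": 0,"az": 0},{"dx": -3,"dy": 0,"dz": 153,"ax": 0,"ay": 0,"az": 0},{"dx": -3,"dy": 0,"dz": 157,"ax": 0,"ay": 0,"az": 0},{"dx": -3,"dy": 0,"dz": 158,"ax": 0,"ay": 0,"az": 0},{"dx": -3,"dy": 0,"dz": 158,"ax": 0,"ay": 0,"az": 0}])

```text
t: 20.42
tool_pos: [0.4683, -0.1561, -0.0036]
ee_rot: [1.199, 1.216, -1.199]
wrist_force: [-0.2, -0.4, -0.8]
opening: 0.0224
```

apply_moves(rows=[{"dx": 0,"dy": 0,"dz": -10,"ax": 0,"ay": 0,"az": 0},{"dx": -35,"dy": 0,"dz": -12,"ax": 0,"ay": 0,"az": 0},{"dx": -75,"dy": 0,"dz": -12,"ax": 0,"ay": 0,"az": 0},{"dx": -115,"dy": 0,"dz": -12,"ax": 0,"ay": 0,"az": 0},{"dx": -150,"dy": 0,"dz": -40,"ax": 0,"ay": 0,"az": 0},{"dx": -150,"dy": 0,"dz": -80,"ax": 0,"ay": 0,"az": 0},{"dx": -150,"dy": 0,"dz": -120,"ax": 0,"ay": 0,"az": 0},{"dx": -150,"dy": 0,"dz": -160,"ax": 0,"ay": 0,"az": 0},{"dx": -150,"dy": 0,"dz": -200,"ax": 0,"ay": 0,"az": 0},{"dx": -150,"dy": 0,"dz": -240,"ax": 0,"ay": 0,"az": 0},{"dx": -150,"dy": 0,"dz": -280,"ax": 0,"ay": 0,"az": 0},{"dx": -150,"dy": 0,"dz": -320,"ax": 0,"ay": 0,"az": 0},{"dx": -150,"dy": 0,"dz": -360,"ax": 0,"ay": 0,"az": 0},{"dx": -150,"dy": 0,"dz": -360,"ax": 0,"ay": 0,"az": 0},{"dx": -150,"dy": 0,"dz": -360,"ax": 0,"ay": 0,"az": 0},{"dx": -150,"dy": 0,"dz": -360,"ax": 0,"ay": 0,"az": 0}])

```text
t: 21.75
tool_pos: [0.4621, 0.2045, 0.1462]
ee_rot: [1.196, 1.217, -1.198]
wrist_force: [0.4, -0.4, -0.3]
opening: 0.0218
```

```bash
python3 - <<'E'
from h import *
m,im=state('t5.png'); coals(im,m)
b=snap('scene','s10.png')[1]
x=np.hstack([cv2.resize(im[190:350,430:640],(460,350)),cv2.resize(b[260:440,60:300],(340,350))]);cv2.imwrite('pics/v3.png',x[:,:,::-1])
a=cv2.imread('pics/top1.png').astype(int)[200:350,430:640];c=im[200:350,430:640,::-1].astype(int)
d=(abs(a-c).max(2)>40);print(cv2.connectedComponentsWithStats(d.astype(np.uint8))[2][1:][:8])
E
```

```text
t 21.75 [0.4621 0.2045 0.1462] sc [ 0.397  -0.0923] F [ 0.4 -0.4 -0.3]
[501.5 247.4] [ 22  20 340] sc [0.0146 0.0469]
[533.2 283.1] [ 23  23 399] sc [-0.0487 -0.0063]
[496.5 289.9] [ 20  22 307] sc [ 0.0132 -0.0291]
[[ 60  37  23  23 393]
 [ 91  72  25  24 444]
 [ 56  80  21  23 361]]
```

View pics/v3.png

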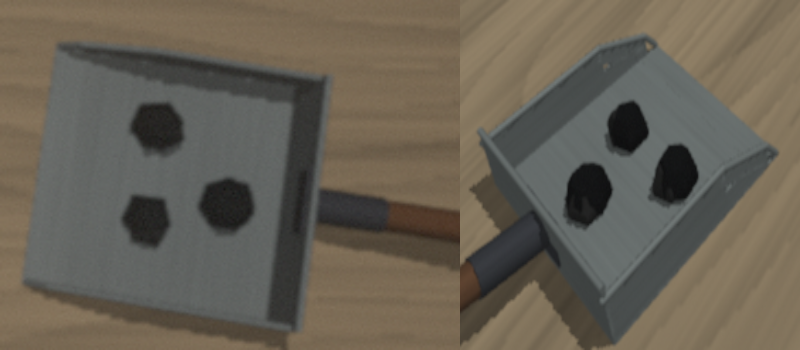

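All three lumps lie wholly inside the pan, at (157,127), (147,220) and (227,205) in the left half. The scoop is where it was, and the robot is clear.

```bash
python3 -c "
from plant import workorder; print(workorder.job_done())"
```

```text
the job is handed in; nothing more can be done
None
```

All three lumps of charcoal are in the scoop, and I handed the job in at about 22 s of the 72 s allowed. I swept them in one at a time with the two fingertips set 22 mm apart, at about 0.13 m/s, without pinching, lifting or pressing on any of them.

**Last checks:**
- **Lumps:** the final pictures put the three centres at (−49, −6), (15, 47) and (13, −29) mm in the scoop's frame. Each is well inside the walls and at least 60 mm behind the lip.
- **Scoop:** comparing the first and last top pictures, the only changes in the scoop area are the three lumps, so it did not move.
- **Bottle, mug, plate and tongs:** I kept clear of these by planning and did not measure them again at the end.
- **Force and robot:** every wrist force reading stayed at about 1 N. At hand-in the robot was touching nothing, with its tips well above the table.

**One disagreement:** the fingertips stood about 15 mm behind the reported TCP, not 17 mm ahead of it as the text says. I set the sweeping height from the pictures and by lowering in small steps while watching the wrist force.

The first move call was refused because it left out some fields; nothing moved.

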